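# Put the spices away with their own kind

### The arm

A 6-joint arm with a two-finger parallel gripper is mounted at the origin on a cart in front of the work surface, level with it; the furniture and walls round the work are solid. World frame = base frame: x ahead of the robot, y to its left, z up, the work surface at z = 0. Lengths are in m, angles in rad, forces in N, time in s.
With the tool pointing down it reaches from about 0.325 to 1 m from the base axis. Payload 5.1 kg.
Tool frame: the origin (TCP) lies at the very end of the fingers, on their centre line; the grasp point (between the pads) lies manip.tcp_to_grasp behind it (manip.tcp_to_grasp is the distance from the TCP to the grasp point, in m); z points along the fingers, y is the line along which they close (so a half turn about z gives the same grasp; the last joint's range is limited). The gripper opens to 85 mm and grips with 20 to 120 N. Pads are 22 mm wide; open, the fingers measure 114 mm over their backs; the gripper's body (76 mm by 85 mm) begins 54 mm behind the grasp point. The pads swing forward as they close: fully open they stand 13 mm farther back than shut.
Start: joints at [-1.364, 0.124, 1.65, -0, 1.367, -0.083], TCP at [0.186, -0.623, 0.231] pointing down, gripper open.
Joint ranges: [-2.61, 2.61], [-1.02, 2.33], [0.03, 2.71], [-1.35, 4.49], [0.32, 2.68], [-2.91, 2.91]. Speed limits (rad/s): [2.57, 2.57, 3.14, 3.14, 3.14, 3.14].

### API

Orientations are given as a unit quaternion [x, y, z, w].
In Python, from plant import manip gives the robot as it stands.
- The arm moves only by the tool drive_effector, called in YAML: its name, and indented under it one key for each argument. Schema: {"type":"object","properties":{"steps":{"type":"array","items":{"type":"array","items":{"type":"array","items":{"type":"number"},"minItems":5,"maxItems":5},"minItems":1,"maxItems":8},"minItems":1,"maxItems":1},"grip_n":{"type":"number"},"only":{"type":"string"},"quiet":{"type":"boolean"},"lines":{"type":"string"}},"required":["steps"],"additionalProperties":false}. steps is a list that holds a single list of rows (three levels of brackets), with 1 to 8 rows, each of 5 numbers: dx, dy, dz in m, then a turn about the tool's z in rad, then the finger opening in m; each row is the pose to reach, as a shift and turn from the pose commanded when the call began, along the tool's axes at that moment; what a row does not reach only later rows make up. A row lasts 1/10 s, in which the tool goes at most 0.05 m and 0.15 rad, less where a joint would pass 70% of its speed; a pose out of reach is approached as far as the arm can. The fingers move at their own pace and stop on an object; grip_n is the grip in N (left out, the last holds). Time passes only in rows, so rows that do not move let the fingers close. The tool returns the time, the measured TCP pose, the force, the opening and the grip force at its end. only (a regular expression) keeps the lines of the reply that match it, lines (a string "A,B") keeps lines A to B, and quiet returns only ok. Input that does not fit is refused with a message, and nothing moves.
- manip.read_state(): the state, without advancing time (a new reading comes with each control period).
- manip.snapshot(name): name is "scene" or "top"; returns a dict with "frame" (384x512x3 uint8, red, green, blue), "fx", "fy", "cx", "cy" (pixels), "distortion" ([k1, k2, p1, p2, k3] as OpenCV has them; the pictures are not rectified), "position" and "orientation" of the camera in the world. Camera axes: x right, y down, z forward; pixel columns grow to the right and rows downward; lengths in m; the calibration is good to about 2 mm. A picture is of the moment at which its call begins. There is no depth.
- manip.finish_job(): hands the job in; it is judged then, once.
The state is a dict: "clock": time; "joints": joint angles; "joint_vel": joint speeds; "effort": joint torques, N m; "position": TCP position; "tcp_rot": TCP orientation; "wrist_force": force on the tool from outside, world axes, zero at the start; "ft_torque": the same for the moment, N m; "grip_width": finger opening in m; "grasp_force": force on a finger pad.
Only numpy, scipy, OpenCV 4.12 (cv2) and the standard library are available. Lean on these libraries where they do the work, as an engineer would, in place of code of your own. Each camera call takes 0.05 s, during which the arm holds its last target. There are 200 camera calls.

### The job

Put the spices away after cooking: stand the two loose orange-capped jars and the two loose dark-capped shakers upright in free compartments, one to a compartment, of the caddy that already holds one of their kind. Set each down without dropping it, let go of it, and leave the two jars that are already in the caddies, and the red-capped and the white-capped jar on the worktop, standing where they are.

Things in the scene. Friction and masses are not known exactly. Their poses are not given: they have to be found in the camera images.
- caddy_jars: White painted wooden caddy that holds one orange-capped jar; two compartments are free. Fixed. 191 mm long (its y), 67 mm deep (its x; low front with brass label frames at -x). Origin: centre of underside. Three open 57 x 57 mm compartments centred at y = -62, 0, +62 mm, x = 0; floor 8 mm up. Walls 5 mm; tops at: front 32, dividers 39, back and ends 47 mm.
- caddy_shakers: Dark wooden caddy that holds one dark-capped shaker; two compartments are free. Fixed. 191 mm long (its y), 67 mm deep (its x; low front with brass label frames at -x). Origin: centre of underside. Three open 57 x 57 mm compartments centred at y = -62, 0, +62 mm, x = 0; floor 8 mm up. Walls 5 mm; tops at: front 32, dividers 39, back and ends 47 mm.
- jar_teal: Loose on the worktop, to be put away: glass spice jar with an orange cap, 41 mm round, 92 mm tall (cap, 40 mm round, from 57 mm up), 0.12 kg. Its label has a teal band. Origin: centre of its underside, z up its axis.
- jar_green: Loose on the worktop, to be put away: glass spice jar with an orange cap, 41 mm round, 92 mm tall (cap, 40 mm round, from 57 mm up), 0.12 kg. Its label has a green band, contents yellowish. Origin: centre of its underside, z up its axis.
- shaker_red: Loose on the worktop, to be put away: white-based spice shaker with a black-brown cap (printed disc on top), 41 mm round, 105 mm tall (cap, 40 mm round, from 85 mm up), 0.11 kg. Label red on white, cap disc tan and white. Origin: centre of its underside, z up its axis.
- shaker_blue: Loose on the worktop, to be put away: white-based spice shaker with a black-brown cap (printed disc on top), 41 mm round, 105 mm tall (cap, 40 mm round, from 85 mm up), 0.11 kg. Label dark blue, cap disc dark with blue. Origin: centre of its underside, z up its axis.
- seated_jar: Already in the white caddy, to be left there: glass spice jar with an orange cap, 41 mm round, 92 mm tall (cap, 40 mm round, from 57 mm up), 0.12 kg. Label with a green band, contents reddish. It stands in the compartment at y = +62 mm of that caddy. Origin: centre of its underside, z up its axis.
- seated_shaker: Already in the dark caddy, to be left there: white-based spice shaker with a black-brown cap (printed disc on top), 41 mm round, 105 mm tall (cap, 40 mm round, from 85 mm up), 0.11 kg. Label dark blue. It stands in the middle compartment of that caddy. Origin: centre of its underside, z up its axis.
- red_cap_jar: Loose on the worktop among the others, to be left alone: glass jar with a red cap, 41 mm round, 118 mm tall. Origin: centre of its underside, z up its axis.
- white_cap_jar: Loose on the worktop among the others, to be left alone: short glass jar with a white cap, 43 mm round, 70 mm tall. Origin: centre of its underside, z up its axis. (Over the worktop behind all these things hangs a wall cupboard: underside 0.46 m up, front and handles at x = 0.54 m and beyond.)

How it is judged:
By the outcome, as a careful person would: the job done as asked, in the order asked, and still so for the second after the job is handed in, with the robot touching nothing.
It also fails if it takes over 96 s, if anything falls off the work surface, if the arm or the gripper's body presses on something with over 40 N, if the wrist force passes 120 N, or if a joint passes its speed limit or range.

## Working session

There is one attempt and no reset: what is moved stays moved. The work goes in short steps, Python scripts to look and compute and a tool call to move; the robot and the scene stay as the last step left them, time stands still between calls to the robot, and variables do not carry over. Pictures are saved under pics/ and viewed, at most 14 in all, crops included, and the job is handed in when it is done.

```bash
ls; mkdir -p pics
```

Run:
```python
from plant import manip
import cv2
for n in("scene","top"):
    s=manip.snapshot(n); cv2.imwrite(f"pics/{n}0.png",cv2.resize(s["frame"][:,:,::-1],(800,600),interpolation=cv2.INTER_CUBIC))
    print(n,{k:v for k,v in s.items() if k!="frame"})
st=manip.read_state(); print(st["position"],st["tcp_rot"],st["clock"],manip.tcp_to_grasp)
```

```text
pics
plant.py
scene {'fx': 381.40914016969737, 'fy': 381.40914016969737, 'cx': 250.68259045301266, 'cy': 194.46524748109033, 'distortion': array([-0.03454528,  0.        ,  0.        ,  0.        ,  0.        ]), 'position': array([-0.24447185, -0.48922267,  0.53660082]), 'orientation': array([ 0.76863818, -0.38640561,  0.22413455, -0.45787527])}
top {'fx': 452.1092280862433, 'fy': 452.1092280862433, 'cx': 257.3132067828483, 'cy': 190.12160412421247, 'distortion': array([0.04731683, 0.        , 0.        , 0.        , 0.        ]), 'position': array([0.13241353, 0.17304371, 1.44382463]), 'orientation': array([-0.52272745,  0.84390742, -0.1029997 ,  0.06298688])}
[ 0.18563759 -0.6223514   0.23016045] [ 9.89519521e-01  1.44395947e-01 -3.92035051e-05 -9.62708667e-04] 0.1 0.0187
```

View pics/scene0.png

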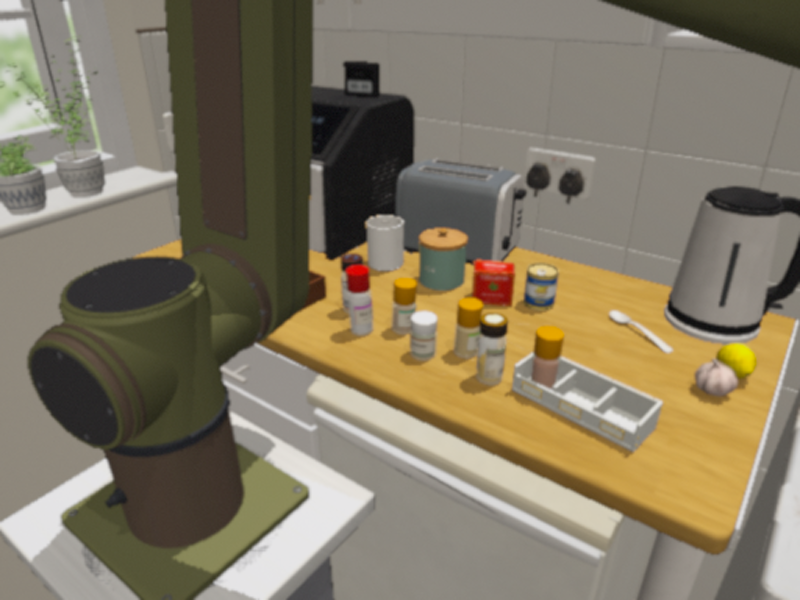

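View pics/top0.png

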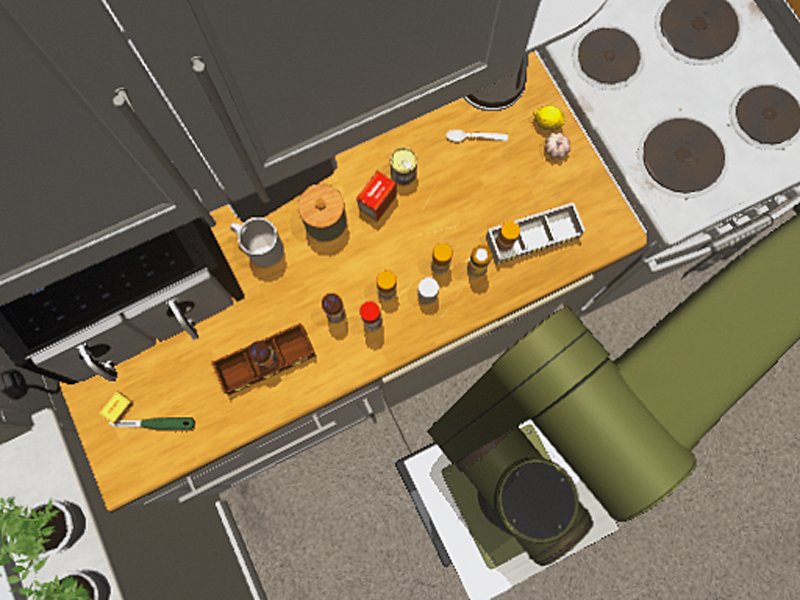

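The scene view shows the robot's arm on the left. In it are the white caddy (585,400), the jars at (404,300) and (469,325), the red shaker at (491,345), and the blue shaker partly hidden at (352,285).

In the top view:
- Dark shaker (333,305)
- Red cap (370,314)
- Orange caps (387,283) and (442,256)
- White cap (428,290)
- Tan-disc shaker (480,258)
- White caddy (535,233), with its seated jar at the left end
- Dark caddy (264,358)

I'll crop in on the top view to measure.

Create h.py:
```python
import numpy as np, cv2
from scipy.spatial.transform import Rotation as R
from plant import manip
def plane(s,uv,z):
    K=np.array([[s["fx"],0,s["cx"]],[0,s["fy"],s["cy"]],[0,0,1]])
    n=cv2.undistortPoints(np.float64(uv).reshape(-1,1,2),K,s["distortion"]).reshape(-1,2)
    d=R.from_quat(s["orientation"]).apply(np.c_[n,np.ones(len(n))]); p=s["position"]
    return p+d*((z-p[2])/d[:,2])[:,None]
def proj(s,P):
    K=np.array([[s["fx"],0,s["cx"]],[0,s["fy"],s["cy"]],[0,0,1]])
    r=R.from_quat(s["orientation"]).inv()
    return cv2.projectPoints(np.float64(P).reshape(-1,1,3),r.as_rotvec(),-r.apply(s["position"]),K,s["distortion"])[0].reshape(-1,2)
```

Run:
```python
from h import *
s=manip.snapshot("top"); np.save("top.npy",s,allow_pickle=True)
c=s["frame"][120:260,125:385,::-1]
cv2.imwrite("pics/c1.png",cv2.resize(c,None,fx=3,fy=3,interpolation=cv2.INTER_CUBIC))
for n,uv,z in(("blue",(333,303),.105),("redcap",(370,312),.118),("org1",(387,280),.092),("white",(428,288),.07),("org2",(442,253),.092),("red",(480,256),.105),("seatedj",(510,231),.1),("seateds",(263,353),.113)):
    print(n,plane(s,np.array(uv)/1.5625,z)[0].round(3))
for n,u,z in(("wc",[(578,205),(583,240),(496,264),(489,230)],.045),("dc",[(308,325),(315,355),(227,393),(213,362)],.045)):
    print(n,plane(s,np.array(u)/1.5625,z).round(3).tolist())
```

```text
blue [0.477 0.15  0.105]
redcap [0.426 0.094 0.118]
org1 [0.475 0.034 0.092]
white [ 0.429 -0.035  0.07 ]
org2 [ 0.476 -0.089  0.092]
red [ 0.434 -0.151  0.105]
seatedj [ 0.454 -0.231  0.1  ]
seateds [0.445 0.31  0.113]
wc [[0.454, -0.402, 0.045], [0.383, -0.373, 0.045], [0.417, -0.187, 0.045], [0.489, -0.209, 0.045]]
dc [[0.473, 0.213, 0.045], [0.411, 0.226, 0.045], [0.42, 0.412, 0.045], [0.489, 0.413, 0.045]]
```

View pics/c1.png

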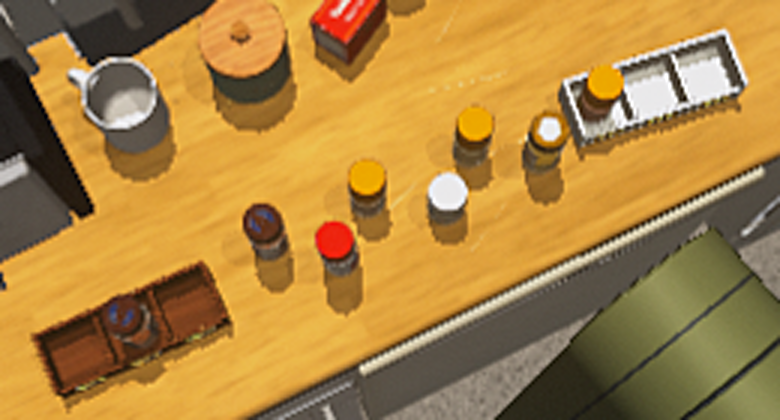

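The crop shows:
- Blue-disc shaker (264,224)
- Red cap (335,240)
- Orange caps (367,180) and (475,126)
- White cap (447,192)
- Tan/white-disc shaker (549,130)
- White caddy, corners about (563,85), (727,32), (745,85), (583,145)
- Dark caddy, centred about (132,330)

Next I'll refine with masks and a zoom on the caddies.

Run:
```python
from h import *
s=np.load("top.npy",allow_pickle=True).item()
f=s["frame"]; big=cv2.resize(f,None,fx=4,fy=4,interpolation=cv2.INTER_CUBIC)
hsv=cv2.cvtColor(big,cv2.COLOR_RGB2HSV)
def m(lo,hi): return cv2.inRange(hsv,np.array(lo),np.array(hi))
M={"orange":(m((10,235,190),(24,255,255)),.092),"red":(m((0,220,150),(6,255,255)),.118),"dark":(m((0,0,0),(180,255,95)),.105),"white":(m((0,0,190),(180,50,255)),.07)}
for n,(k,z) in M.items():
    k=cv2.morphologyEx(k,cv2.MORPH_OPEN,np.ones((7,7)))
    c,_=cv2.findContours(k,0,2)
    for q in c:
        a=cv2.contourArea(q)
        if 700<a<6000:
            (u,v),r=cv2.minEnclosingCircle(q); u=(u+.5)/4-.5;v=(v+.5)/4-.5
            x,y,w,h=cv2.boundingRect(q)
            if 150<u<390 and 120<v<260: print(n,round(u,1),round(v,1),"r",round(r/4,1),"wh",w/4,h/4,plane(s,(u,v),z)[0].round(4))
o=np.zeros((600,460,3),np.uint8)
a=cv2.resize(f[126:174,306:380,::-1],None,fx=6,fy=6,interpolation=cv2.INTER_CUBIC);b=cv2.resize(f[203:255,130:206,::-1],None,fx=6,fy=6,interpolation=cv2.INTER_CUBIC)
o[:288,:444]=a;o[288:,:456]=b
cv2.imwrite("pics/c2.png",o)
```

```text
orange 246.8 178.6 r 5.9 wh 11.5 11.25 [0.4777 0.0355 0.092 ]
orange 282.9 160.8 r 5.9 wh 11.25 11.0 [ 0.4795 -0.0912  0.092 ]
orange 326.4 147.0 r 5.9 wh 11.5 10.75 [ 0.4588 -0.2344  0.092 ]
red 235.9 199.4 r 6.2 wh 11.75 12.0 [0.4275 0.0959 0.118 ]
red 235.6 128.1 r 5.6 wh 10.75 8.75 [ 0.6336 -0.0028  0.118 ]
dark 170.8 234.5 r 10.0 wh 12.75 17.0 [0.4204 0.3149 0.105 ]
dark 158.8 232.6 r 22.2 wh 38.75 33.25 [0.4415 0.3444 0.105 ]
dark 184.1 214.8 r 9.7 wh 18.25 13.0 [0.4572 0.255  0.105 ]
dark 169.2 159.6 r 11.5 wh 20.5 17.5 [0.6359 0.2248 0.105 ]
dark 163.2 149.5 r 10.8 wh 18.25 17.75 [0.6743 0.2282 0.105 ]
dark 208.1 142.4 r 13.4 wh 26.25 17.75 [0.6337 0.0933 0.105 ]
dark 366.1 140.2 r 8.9 wh 10.5 16.0 [ 0.4198 -0.352   0.105 ]
dark 246.2 130.2 r 12.1 wh 14.0 20.5 [ 0.617  -0.0312  0.105 ]
white 273.8 183.5 r 6.4 wh 12.75 12.0 [ 0.4312 -0.0358  0.07  ]
white 166.5 157.7 r 6.7 wh 12.25 11.0 [0.6588 0.2312 0.07  ]
white 342.1 151.8 r 10.1 wh 18.75 16.0 [ 0.4276 -0.2783  0.07  ]
white 359.2 146.0 r 9.8 wh 18.0 15.75 [ 0.4202 -0.3365  0.07  ]
```

View pics/c2.png

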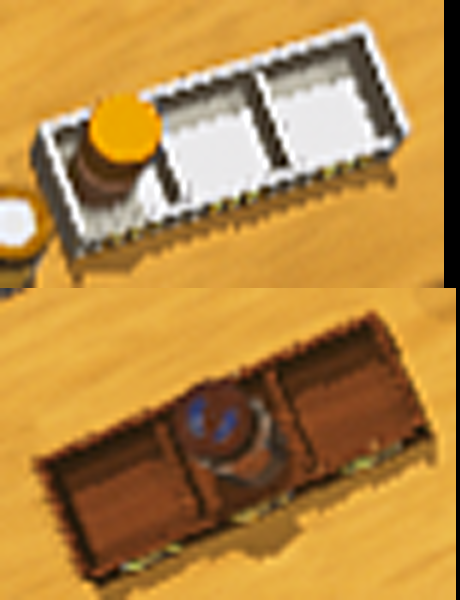

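The zoom shows these caddy top corners:
- **White caddy:** back (40,125) to (367,25), front (80,250) to (408,132).
- **Dark caddy:** back (38,462) to (375,317), front (95,578) to (430,432).

Free compartments are the middle and right in the white caddy, and the two ends in the dark one.

Run:
```python
from h import *
s=np.load("top.npy",allow_pickle=True).item()
W=np.array([(40,125),(367,25),(408,132),(80,250)])/6-.42+[306,126]
D=(np.array([(38,462),(375,317),(430,432),(95,578)])-[0,288])/6-.42+[130,203]
for n,c in(("W",W),("D",D)):
    b=plane(s,c[:2],.047);f=plane(s,c[2:],.040)
    d=(b[0]-b[1])[:2];L=np.hypot(*d);yaw=np.arctan2(-d[0],d[1])
    d2=(f[1]-f[0])[:2]
    x=np.array([np.cos(yaw),np.sin(yaw)]);y=np.array([-x[1],x[0]])
    cb=(b[0]+b[1])[:2]/2-.0335*x; cf=(f[0]+f[1])[:2]/2+.0335*x
    print(n,"L",L,np.hypot(*d2),"yaw",yaw,np.arctan2(-d2[0],d2[1]),cb,cf,"mean",(cb+cf)/2)
    c0=(cb+cf)/2
    for o in(-.062,0,.062): print(o,(c0+o*y).round(4))
# shaker tops (visible disc centres in c1 crop /3 + offset)
for n,uv,z in(("blue",(264,223),.105),("red",(549,129),.105)):
    print(n,plane(s,np.array(uv)/3+[125-.33,120-.33],z)[0].round(4))
print("seated shaker",plane(s,(np.array((212,422-288))/6-.42+[130,203]),.113).round(4), "jar",plane(s,(326.4,147),.1).round(4))
st=manip.read_state(); print(R.from_quat(st["tcp_rot"]).as_matrix().round(4), st["clock"])
```

```text
W L 0.1889375900569243 0.19212469527523035 yaw -0.15315460805903425 -0.10655172654836809 [ 0.4443812  -0.29612203] [ 0.44423035 -0.29620946] mean [ 0.44430578 -0.29616575]
-0.062 [ 0.4348 -0.3574]
0 [ 0.4443 -0.2962]
0.062 [ 0.4538 -0.2349]
D L 0.18712963600954044 0.1854839960412469 yaw -0.041686215744983254 -0.04256441713566427 [0.45197886 0.32144419] [0.45215209 0.31779695] mean [0.45206548 0.31962057]
-0.062 [0.4495 0.2577]
0 [0.4521 0.3196]
0.062 [0.4546 0.3816]
blue [0.4771 0.1511 0.105 ]
red [ 0.4365 -0.1544  0.105 ]
seated shaker [[0.4526 0.318  0.113 ]] jar [[ 0.4568 -0.2321  0.1   ]]
[[ 9.583e-01  2.857e-01 -4.000e-04]
 [ 2.857e-01 -9.583e-01  1.700e-03]
 [ 1.000e-04 -1.700e-03 -1.000e+00]] 0.15
```

Create go.py:
```python
# usage: go.py x y z [yaw of tool x, default pi/2]: prints shift in tool axes and turn
import sys; from h import *
t=np.array([float(a) for a in sys.argv[1:4]]); st=manip.read_state(); r=R.from_quat(st["tcp_rot"])
m=r.as_matrix(); yaw=np.arctan2(m[1,0],m[0,0]); want=float(sys.argv[4]) if len(sys.argv)>4 else np.pi/2
print("shift",r.inv().apply(t-st["position"]).round(4),"turn",round(yaw-want,3),"w",st["grip_width"],"t",st["clock"])
```

```text
(no output)
```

drive_effector:
  steps:
    - [[0.03, -0.03, 0, -0.15, 0.085], [0.065, -0.065, 0.005, -0.3, 0.085], [0.1, -0.1, 0.01, -0.45, 0.085], [0.135, -0.135, 0.015, -0.6, 0.085], [0.17, -0.17, 0.02, -0.75, 0.085], [0.205, -0.205, 0.025, -0.9, 0.085], [0.24, -0.24, 0.03, -1.05, 0.085], [0.275, -0.275, 0.03, -1.2, 0.085]]
  grip_n: 40

```text
clock: 0.95
position: [0.3707, -0.2785, 0.2003]
tcp_rot: [0.733, 0.68, 0.0, -0.001]
wrist_force: [1.2, 0.4, 0.3]
grip_width: 0.0849
grasp_force: 0.0
```

```bash
python3 go.py .4365 -.154 .16
```

```text
shift [0.1291 0.0563 0.0403] turn -0.075 w 0.08485266451242257 t 0.95
```

drive_effector:
  steps:
    - [[0.035, 0.015, 0, -0.03, 0.085], [0.07, 0.03, 0.01, -0.06, 0.085], [0.1, 0.045, 0.02, -0.075, 0.085], [0.13, 0.056, 0.03, -0.075, 0.085], [0.13, 0.056, 0.04, -0.075, 0.085], [0.13, 0.056, 0.04, -0.075, 0.085], [0.13, 0.056, 0.04, -0.075, 0.085]]

```text
clock: 1.65
position: [0.4366, -0.1563, 0.1611]
tcp_rot: [0.709, 0.705, -0.0, -0.0]
wrist_force: [0.0, -0.8, 0.1]
grip_width: 0.0845
grasp_force: 0.0
```

```bash
python3 go.py .4365 -.154 .0613
```

Run:
```python
from h import *
s=manip.snapshot("scene"); f=s["frame"][150:290,190:390,::-1]; cv2.imwrite("pics/a1.png",cv2.resize(f,None,fx=3.5,fy=3.5,interpolation=cv2.INTER_CUBIC))
```

```text
shift [ 0.0023 -0.      0.0998] turn -0.007 w 0.08452327412448109 t 1.65
```

View pics/a1.png

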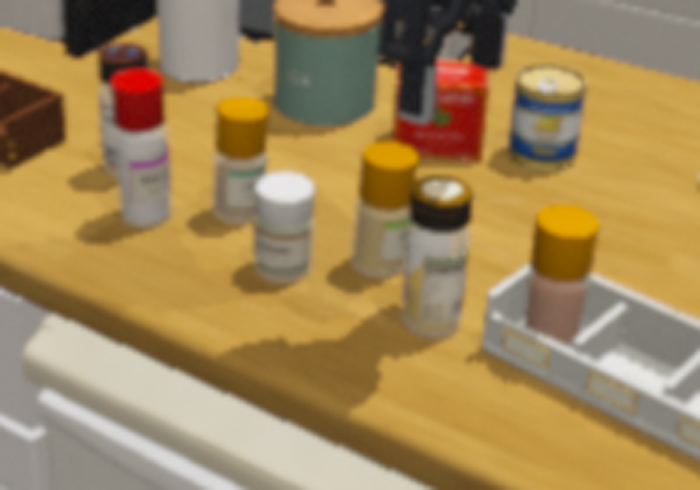

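The scene crop shows the red shaker's top at (441,190), the orange tops at (390,155) and (242,110), and the red-cap top at (136,82). The gripper's finger hangs near (418,110). I'll cross-check these positions from this second view.

Run:
```python
from h import *
s=manip.snapshot("scene"); st=manip.read_state()
for n,uv,z in(("red",(441,190),.105),("org2",(390,156),.092),("org1",(242,111),.092),("redcap",(136,83),.118),("seatj",(567,221),.1),("blue",(124,54),.105)):
    print(n,plane(s,np.array(uv)/3.5+[190-.36,150-.36],z)[0].round(4))
print("tcp",(proj(s,st["position"])-[190,150])*3.5)
print("ctr",(proj(s,[[.4365,-.154,.105]])-[190,150])*3.5)
```

```text
red [ 0.4336 -0.1572  0.105 ]
org2 [ 0.4749 -0.0961  0.092 ]
org1 [0.4709 0.0276 0.092 ]
redcap [0.4206 0.0863 0.118 ]
seatj [ 0.4535 -0.2355  0.1   ]
blue [0.4763 0.1458 0.105 ]
tcp [[448.30184715 107.4844983 ]]
ctr [[437.4795479  185.46737377]]
```

drive_effector:
  steps:
    - [[0.001, -0.001, 0.03, -0.007, 0.085], [0.001, -0.001, 0.06, -0.007, 0.085], [0.001, -0.001, 0.085, -0.007, 0.085], [0.001, -0.001, 0.1, -0.007, 0.085], [0.001, -0.001, 0.1, -0.007, 0.085], [0.001, -0.001, 0.1, -0.007, 0.03], [0.001, -0.001, 0.1, -0.007, 0.03], [0.001, -0.001, 0.1, -0.007, 0.03]]
  grip_n: 40

```text
clock: 2.55
position: [0.4369, -0.1554, 0.0629]
tcp_rot: [0.707, 0.707, 0.0, 0.001]
wrist_force: [-2.7, -0.2, 1.9]
grip_width: 0.0434
grasp_force: 1.4
```

drive_effector:
  steps:
    - [[0, 0, 0, 0, 0.03], [0, 0, 0, 0, 0.03], [0, 0, 0, 0, 0.03], [0, 0, 0, 0, 0.03]]

```text
clock: 2.95
position: [0.4367, -0.1553, 0.0629]
tcp_rot: [0.707, 0.708, 0.0, 0.001]
wrist_force: [-2.5, -1.0, 6.1]
grip_width: 0.0396
grasp_force: 39.7
```

drive_effector:
  steps:
    - [[0, 0, -0.015, 0, 0.03], [0, 0, -0.04, 0, 0.03], [0, 0, -0.075, 0, 0.03], [0, 0, -0.11, 0, 0.03], [0, 0, -0.135, 0, 0.03], [0, 0, -0.14, 0, 0.03], [0, 0, -0.14, 0, 0.03]]

```text
clock: 3.65
position: [0.4363, -0.1548, 0.2017]
tcp_rot: [0.707, 0.708, 0.0, 0.001]
wrist_force: [0.6, 0.5, -2.0]
grip_width: 0.0398
grasp_force: 40.6
```

```bash
python3 go.py .4495 .2577 .2
```

```text
shift [0.4125 0.0137 0.0015] turn 0.001 w 0.03975324232661239 t 3.65
```

drive_effector:
  steps:
    - [[0.03, 0, 0, 0, 0.03], [0.07, 0, 0, 0, 0.03], [0.115, 0.005, 0, 0, 0.03], [0.16, 0.005, 0, 0, 0.03], [0.205, 0.005, 0, 0, 0.03], [0.25, 0.005, 0, 0, 0.03], [0.295, 0.01, 0, 0, 0.03], [0.335, 0.013, 0, 0, 0.03]]

```text
clock: 4.45
position: [0.4471, 0.1821, 0.1984]
tcp_rot: [0.706, 0.708, -0.002, -0.001]
wrist_force: [0.4, -0.1, -1.5]
grip_width: 0.0397
grasp_force: 40.5
```

drive_effector:
  steps:
    - [[0.03, 0, 0, 0, 0.03], [0.055, 0, 0, 0, 0.03], [0.07, 0, 0, 0, 0.03], [0.07, 0, 0, 0, 0.03], [0.07, 0, 0, 0, 0.03]]

```text
clock: 4.95
position: [0.4481, 0.2496, 0.2]
tcp_rot: [0.707, 0.708, -0.001, -0.0]
wrist_force: [0.2, -0.5, -1.7]
grip_width: 0.0399
grasp_force: 40.5
```

```bash
python3 go.py .449 .257 .12;  python3 - <<'E'
from h import *
o=np.zeros((600,800,3),np.uint8)
s=manip.snapshot("scene"); cv2.imwrite("pics/full.png",s["frame"][:,:,::-1]); t=manip.snapshot("top")
a=cv2.resize(s["frame"][120:270,150:290,::-1],None,fx=2.8,fy=4,interpolation=cv2.INTER_CUBIC)
b=cv2.resize(t["frame"][170:270,120:220,::-1],None,fx=4,fy=4,interpolation=cv2.INTER_CUBIC)
o[:600,:392]=a; o[:400,400:]=b; cv2.imwrite("pics/a2.png",o)
E
```

```text
shift [0.0076 0.0011 0.08  ] turn 0.001 w 0.03993217114366611 t 4.95
```

View pics/a2.png

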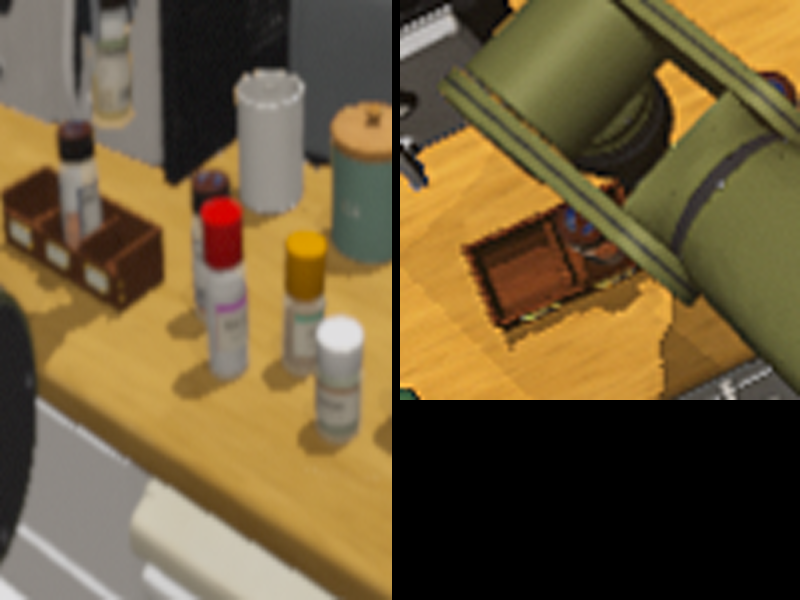

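The scene half shows the held shaker's base at (112,115), the seated shaker's top at (76,130) and the caddy's right end near (162,235). In the top half, the left compartment is free at (520,285). I'll check the relative position in this one view.

Run:
```python
from h import *
s=manip.snapshot("scene"); st=manip.read_state()
f=lambda x,y:(x/2.8+150-.4,y/4+120-.4)
for n,uv,z in(("seated top",(76,131),.113),("blue top",(211,183),.105),("held base",(112,113),st["position"][2]-.0629),("right end back top",(162,230),.047),("left end back",(43,170),.047),("front right bottom",(123,303),0),("front left bottom",(8,245),0)):
    print(n,plane(s,[f(*uv)],z)[0].round(4))
```

```text
seated top [0.4494 0.3072 0.113 ]
blue top [0.4747 0.1448 0.105 ]
held base [0.4526 0.2548 0.1381]
right end back top [0.4778 0.2177 0.047 ]
left end back [0.4788 0.4021 0.047 ]
front right bottom [0.4333 0.236  0.    ]
front left bottom [0.4253 0.4087 0.    ]
```

Run:
```python
from h import *
s=manip.snapshot("scene"); st=manip.read_state()
img=cv2.resize(s["frame"][90:200,140:240,::-1],None,fx=5.4,fy=5.4,interpolation=cv2.INTER_CUBIC)
pp=lambda P:np.int32(((proj(s,P)-[140,90])+.5)*5.4)
th=np.linspace(0,2*np.pi,40);c=st["position"]
def circ(x,y,z,r,col): cv2.polylines(img,[pp(np.c_[x+r*np.cos(th),y+r*np.sin(th),0*th+z])],True,col,1)
circ(c[0],c[1],c[2]-.0629,.0205,(0,255,0)); circ(.4525,.319,.113,.02,(0,255,255))
yaw=-.042;x=np.array([np.cos(yaw),np.sin(yaw)]);y=np.array([-x[1],x[0]]);C=np.array([.452,.3196])
q=lambda a,b,z:np.r_[C+a*x+b*y,z]
cv2.polylines(img,[pp([q(.0335,-.0955,.047),q(.0335,.0955,.047)])],False,(255,0,255),1)
cv2.polylines(img,[pp([q(-.0335,-.0955,0),q(-.0335,.0955,0),q(-.0335,.0955,.032),q(-.0335,-.0955,.032)])],True,(255,0,255),1)
cv2.imwrite("pics/a3.png",img)
```

```text
(no output)
```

View pics/a3.png

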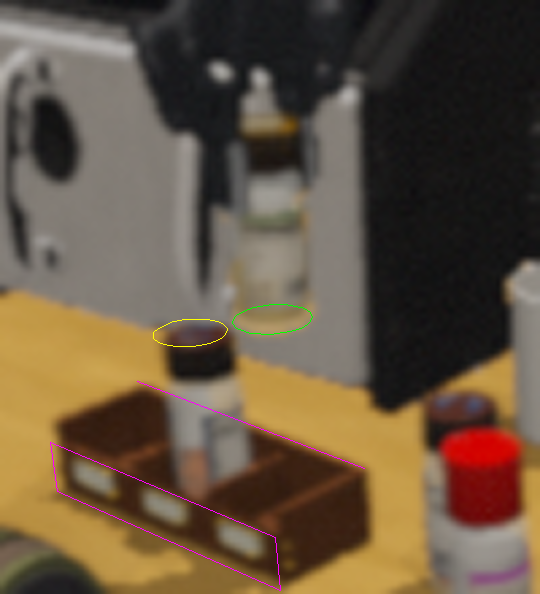

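The held base matches the green circle. The caddy sits about 1–2 px (3–5 mm) to the −y side of my top-view estimate, so I'll target y ≈ 0.2545. Lowering now.

drive_effector:
  steps:
    - [[0.004, 0.001, 0.03, 0, 0.03], [0.004, 0.001, 0.065, 0, 0.03], [0.004, 0.001, 0.095, 0, 0.03], [0.004, 0.001, 0.11, 0, 0.03], [0.004, 0.001, 0.118, 0, 0.03], [0.004, 0.001, 0.123, 0, 0.03], [0.004, 0.001, 0.123, 0, 0.03]]

```text
clock: 5.85
position: [0.4502, 0.2544, 0.079]
tcp_rot: [0.707, 0.707, 0.001, 0.0]
wrist_force: [0.5, 0.0, -0.8]
grip_width: 0.0399
grasp_force: 40.6
```

```bash
python3 go.py .449 .2545 .0709
```

```text
shift [ 0.0001 -0.0012  0.0081] turn 0.001 w 0.03989183000949623 t 5.85
```

drive_effector:
  steps:
    - [[0, 0, 0.002, 0, 0.03], [0, 0, 0.004, 0, 0.03], [0, 0, 0.006, 0, 0.03], [0, 0, 0.0075, 0, 0.03], [0, 0, 0.0085, 0, 0.03], [0, 0, 0.0085, 0, 0.03]]

```text
clock: 6.45
position: [0.4498, 0.2546, 0.071]
tcp_rot: [0.707, 0.707, 0.0, -0.0]
wrist_force: [-2.3, -1.3, 5.0]
grip_width: 0.0401
grasp_force: 41.2
```

drive_effector:
  steps:
    - [[0, 0, 0, 0, 0.05], [0, 0, 0, 0, 0.06], [0, 0, 0, 0, 0.085], [0, 0, 0, 0, 0.085], [0, 0, 0, 0, 0.085], [0, 0, -0.02, 0, 0.085], [0, 0, -0.06, 0, 0.085], [0, 0, -0.1, 0, 0.085]]

```text
clock: 7.25
position: [0.4488, 0.2539, 0.1699]
tcp_rot: [0.707, 0.707, -0.001, -0.0]
wrist_force: [1.7, 1.0, 0.2]
grip_width: 0.0851
grasp_force: 0.0
```

```bash
python3 go.py .4765 .149 .16
```

Run:
```python
from h import *
s=manip.snapshot("scene")
img=cv2.resize(s["frame"][90:200,140:240,::-1],None,fx=5.4,fy=5.4,interpolation=cv2.INTER_CUBIC); cv2.imwrite("pics/a4.png",img)
```

```text
shift [-0.1049  0.0277  0.0099] turn 0.001 w 0.08509756231953146 t 7.25
```

View pics/a4.png

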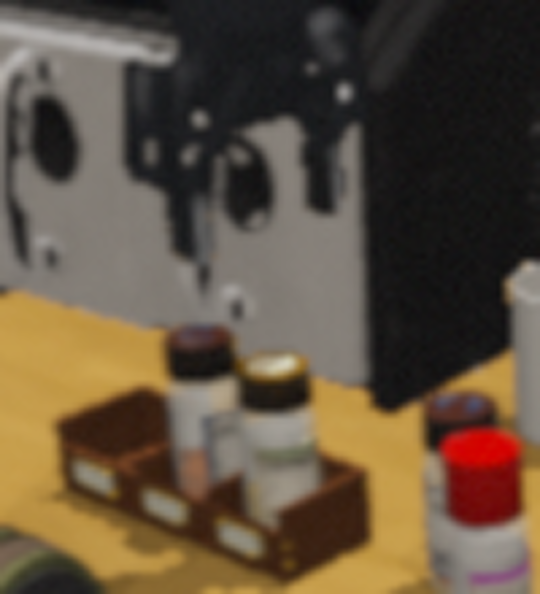

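The red shaker stands upright in the right compartment at (278,430), next to the seated one at (200,400). Next is the blue shaker.

drive_effector:
  steps:
    - [[-0.03, 0.01, 0, 0, 0.085], [-0.07, 0.02, 0, 0, 0.085], [-0.1, 0.027, 0, 0, 0.085], [-0.105, 0.027, 0, 0, 0.085], [-0.105, 0.027, 0.01, 0, 0.085], [-0.105, 0.027, 0.01, 0, 0.085]]

```text
clock: 7.9
position: [0.4755, 0.1497, 0.1578]
tcp_rot: [0.707, 0.708, -0.001, -0.001]
wrist_force: [0.0, -0.2, 0.5]
grip_width: 0.0849
grasp_force: 0.0
```

```bash
python3 go.py .476 .1485 .0623
```

```text
shift [-0.0012  0.0008  0.0955] turn 0.001 w 0.08490695478458957 t 7.9
```

drive_effector:
  steps:
    - [[0, 0, 0.03, 0, 0.085], [0, 0, 0.06, 0, 0.085], [0, 0, 0.085, 0, 0.085], [0, 0, 0.098, 0, 0.085], [0, 0, 0.098, 0, 0.085], [0, 0, 0.098, 0, 0.03], [0, 0, 0.098, 0, 0.03], [0, 0, 0.098, 0, 0.03]]
  grip_n: 40

```text
clock: 8.7
position: [0.4779, 0.1496, 0.0634]
tcp_rot: [0.707, 0.708, 0.001, 0.001]
wrist_force: [0.3, -1.1, 0.1]
grip_width: 0.0437
grasp_force: 0.8
```

drive_effector:
  steps:
    - [[0, 0, 0, 0, 0.03], [0, 0, 0, 0, 0.03], [0, 0, 0, 0, 0.03], [0, 0, 0, 0, 0.03]]

```text
clock: 9.1
position: [0.4781, 0.1496, 0.0635]
tcp_rot: [0.707, 0.707, 0.001, 0.001]
wrist_force: [1.5, 1.2, 6.2]
grip_width: 0.0399
grasp_force: 40.2
```

drive_effector:
  steps:
    - [[0, 0, -0.015, 0, 0.03], [0, 0, -0.04, 0, 0.03], [0, 0, -0.075, 0, 0.03], [0, 0, -0.11, 0, 0.03], [0.02, -0.01, -0.135, 0, 0.03], [0.055, -0.02, -0.14, 0, 0.03], [0.095, -0.024, -0.14, 0, 0.03], [0.135, -0.024, -0.14, 0, 0.03]]

```text
clock: 9.9
position: [0.4519, 0.2853, 0.203]
tcp_rot: [0.707, 0.707, 0.0, 0.0]
wrist_force: [0.4, 0.7, -0.9]
grip_width: 0.0398
grasp_force: 40.4
```

drive_effector:
  steps:
    - [[0.04, 0, 0, 0, 0.03], [0.075, 0, 0, 0, 0.03], [0.095, 0, 0, 0, 0.03], [0.095, 0, 0, 0, 0.03], [0.095, 0, 0, 0, 0.03]]

```text
clock: 10.4
position: [0.4523, 0.3786, 0.2016]
tcp_rot: [0.707, 0.708, -0.001, 0.0]
wrist_force: [0.3, -0.2, -1.3]
grip_width: 0.0403
grasp_force: 40.4
```

```bash
python3 go.py .454 .379 .0715
```

```text
shift [0.0005 0.0018 0.1301] turn 0.001 w 0.040279688590870256 t 10.4
```

drive_effector:
  steps:
    - [[0, 0.001, 0.03, 0, 0.03], [0, 0.001, 0.065, 0, 0.03], [0, 0.001, 0.095, 0, 0.03], [0, 0.001, 0.11, 0, 0.03], [0, 0.001, 0.12, 0, 0.03], [0, 0.001, 0.124, 0, 0.03], [0, 0.001, 0.126, 0, 0.03], [0, 0.001, 0.128, 0, 0.03]]

```text
clock: 11.2
position: [0.4545, 0.3799, 0.0754]
tcp_rot: [0.707, 0.707, 0.001, 0.0]
wrist_force: [-0.3, 0.4, -1.0]
grip_width: 0.0404
grasp_force: 40.4
```

drive_effector:
  steps:
    - [[0, 0, 0.001, 0, 0.03], [0, 0, 0.002, 0, 0.03], [0, 0, 0.003, 0, 0.03], [0, 0, 0.003, 0, 0.03]]

```text
clock: 11.6
position: [0.4538, 0.3796, 0.0715]
tcp_rot: [0.707, 0.707, 0.0, 0.0]
wrist_force: [-0.3, 0.2, 1.2]
grip_width: 0.04
grasp_force: 40.3
```

drive_effector:
  steps:
    - [[0, 0, 0.0005, 0, 0.03], [0, 0, 0.001, 0, 0.03]]

```text
clock: 11.8
position: [0.4539, 0.3798, 0.0714]
tcp_rot: [0.707, 0.707, 0.0, -0.0]
wrist_force: [-3.4, -3.3, 8.9]
grip_width: 0.04
grasp_force: 40.8
```

drive_effector:
  steps:
    - [[0, 0, 0, 0, 0.05], [0, 0, 0, 0, 0.06], [0, 0, 0, 0, 0.085], [0, 0, 0, 0, 0.085], [0, 0, 0, 0, 0.085], [0, 0, -0.02, 0, 0.085], [0, 0, -0.06, 0, 0.085], [0, 0, -0.1, 0, 0.085]]

```text
clock: 12.6
position: [0.4527, 0.3787, 0.1697]
tcp_rot: [0.707, 0.707, -0.001, -0.0]
wrist_force: [1.3, 0.5, 0.6]
grip_width: 0.0851
grasp_force: 0.0
```

```bash
python3 go.py .4745 .033 .16
```

Run:
```python
from h import *
s=manip.snapshot("scene")
img=cv2.resize(s["frame"][120:230,130:270,::-1],None,fx=5,fy=5,interpolation=cv2.INTER_CUBIC); cv2.imwrite("pics/a5.png",img)
```

```text
shift [-0.3457  0.0215  0.0102] turn 0.001 w 0.08506368492019367 t 12.6
```

View pics/a5.png

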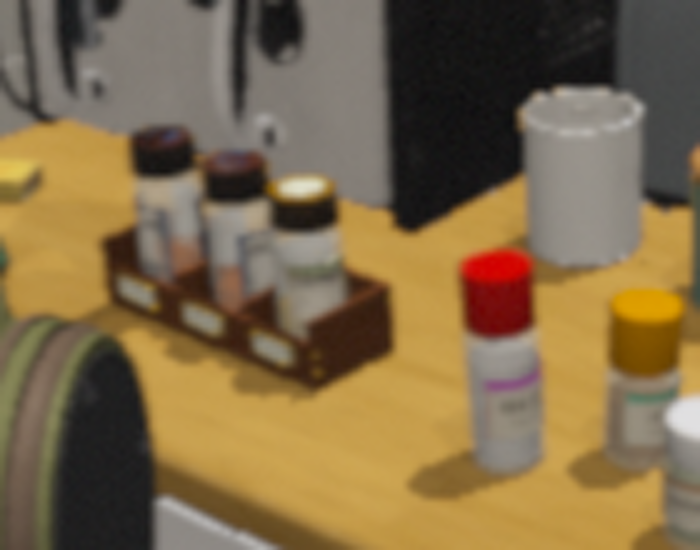

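All three shakers stand upright in the dark caddy: tops at (163,145), (235,170) and (303,195). The teal jar at (645,320) is next.

drive_effector:
  steps:
    - [[-0.04, 0, 0, 0, 0.085], [-0.085, 0, 0, 0, 0.085], [-0.13, 0, 0, 0, 0.085], [-0.175, 0.005, 0, 0, 0.085], [-0.22, 0.01, 0, 0, 0.085], [-0.265, 0.015, 0, 0, 0.085], [-0.305, 0.02, 0, 0, 0.085], [-0.335, 0.021, 0, 0, 0.085]]

```text
clock: 13.45
position: [0.4749, 0.0421, 0.1699]
tcp_rot: [0.707, 0.707, 0.0, 0.0]
wrist_force: [0.4, 0.4, -0.6]
grip_width: 0.0846
grasp_force: 0.0
```

drive_effector:
  steps:
    - [[-0.011, 0, 0, 0, 0.085], [-0.011, 0, 0, 0, 0.085], [-0.011, 0, 0, 0, 0.085], [-0.011, 0, 0.01, 0, 0.085]]

```text
clock: 13.85
position: [0.4759, 0.0344, 0.161]
tcp_rot: [0.706, 0.708, 0.001, 0.001]
wrist_force: [0.3, -0.4, -0.5]
grip_width: 0.0852
grasp_force: 0.0
```

```bash
python3 go.py .4745 .033 .0573
```

```text
shift [-0.0014 -0.0017  0.1037] turn 0.003 w 0.0852071034327526 t 13.85
```

drive_effector:
  steps:
    - [[0, 0, 0.03, 0, 0.085], [-0.001, 0, 0.06, 0, 0.085], [-0.001, 0, 0.088, 0, 0.085], [-0.001, 0, 0.104, 0, 0.085], [-0.001, 0, 0.104, 0, 0.085], [-0.001, 0, 0.104, 0, 0.03], [-0.001, 0, 0.104, 0, 0.03], [-0.001, 0, 0.104, 0, 0.03]]
  grip_n: 40

```text
clock: 14.65
position: [0.4759, 0.0325, 0.0572]
tcp_rot: [0.707, 0.708, 0.001, 0.001]
wrist_force: [0.4, 0.3, -0.1]
grip_width: 0.0437
grasp_force: 0.0
```

drive_effector:
  steps:
    - [[0, 0, 0, 0, 0.03], [0, 0, 0, 0, 0.03], [0, 0, 0, 0, 0.03], [0, 0, 0, 0, 0.03]]

```text
clock: 15.05
position: [0.4759, 0.0324, 0.0573]
tcp_rot: [0.707, 0.707, 0.001, 0.001]
wrist_force: [-1.1, 1.5, 6.0]
grip_width: 0.0376
grasp_force: 40.1
```

drive_effector:
  steps:
    - [[0, 0, -0.015, 0, 0.03], [0, 0, -0.04, 0, 0.03], [0, 0, -0.075, 0, 0.03], [0, 0, -0.11, 0, 0.03], [0, -0.005, -0.135, 0, 0.03], [-0.02, -0.02, -0.14, 0, 0.03], [-0.055, -0.03, -0.14, 0, 0.03], [-0.095, -0.04, -0.14, 0, 0.03]]

```text
clock: 15.85
position: [0.4344, -0.0632, 0.196]
tcp_rot: [0.706, 0.708, 0.0, 0.0]
wrist_force: [0.3, -1.3, -1.7]
grip_width: 0.0377
grasp_force: 40.7
```

drive_effector:
  steps:
    - [[-0.045, 0, 0, 0, 0.03], [-0.09, 0, 0, 0, 0.03], [-0.135, 0, 0, 0, 0.03], [-0.18, 0, 0, 0, 0.03], [-0.225, 0, 0, 0, 0.03], [-0.265, 0, 0, 0, 0.03], [-0.29, 0, 0, 0, 0.03], [-0.296, 0, 0, 0, 0.03]]

```text
clock: 16.65
position: [0.4344, -0.3611, 0.1951]
tcp_rot: [0.708, 0.706, -0.0, -0.0]
wrist_force: [-0.1, 0.7, -1.2]
grip_width: 0.0372
grasp_force: 40.7
```

drive_effector:
  steps:
    - [[0, 0, 0, 0, 0.03], [0, 0, 0, 0, 0.03]]

```text
clock: 16.85
position: [0.4351, -0.3577, 0.1954]
tcp_rot: [0.707, 0.708, 0.0, -0.001]
wrist_force: [0.1, -0.3, -2.1]
grip_width: 0.0376
grasp_force: 40.7
```

```bash
python3 go.py .434 -.359 .0653
```

Run:
```python
from h import *
s=manip.snapshot("scene"); st=manip.read_state()
img=cv2.resize(s["frame"][170:290,310:440,::-1],None,fx=5,fy=5,interpolation=cv2.INTER_CUBIC)
pp=lambda P:np.int32(((proj(s,P)-[310,170])+.5)*5)
th=np.linspace(0,2*np.pi,40);c=st["position"]
def circ(x,y,z,r,col): cv2.polylines(img,[pp(np.c_[x+r*np.cos(th),y+r*np.sin(th),0*th+z])],True,col,1)
circ(c[0],c[1],c[2]-.0573,.0205,(0,255,0)); circ(c[0],c[1],.008,.0205,(0,255,0)); circ(.4555,-.2335,.1,.02,(0,255,255))
yaw=-.145;x=np.array([np.cos(yaw),np.sin(yaw)]);y=np.array([-x[1],x[0]]);C=np.array([.4443,-.2962])
q=lambda a,b,z:np.r_[C+a*x+b*y,z]
cv2.polylines(img,[pp([q(.0335,-.0955,.047),q(.0335,.0955,.047)])],False,(255,0,255),1)
cv2.polylines(img,[pp([q(-.0335,-.0955,0),q(-.0335,.0955,0),q(-.0335,.0955,.032),q(-.0335,-.0955,.032)])],True,(255,0,255),1)
cv2.imwrite("pics/a6.png",img)
```

```text
shift [-0.0015 -0.001   0.1301] turn 0.002 w 0.03762815579559826 t 16.85
```

View pics/a6.png

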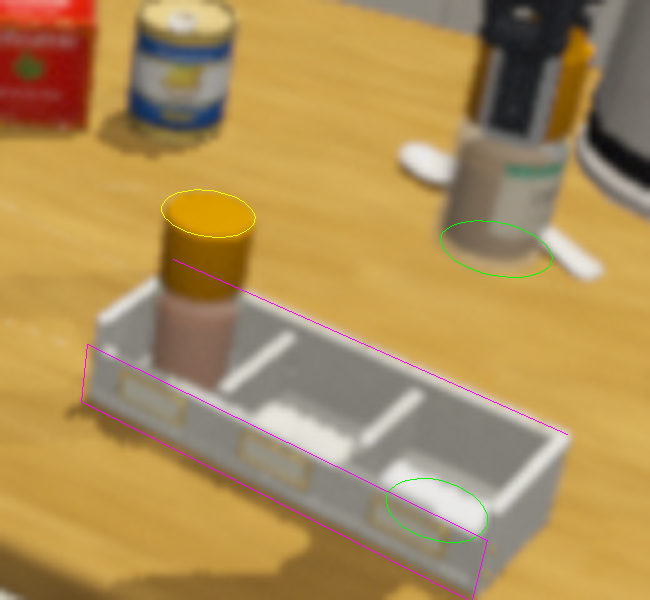

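The held teal jar's base at (496,247) matches its predicted circle. The caddy outline fits within about 2 px, with the actual yaw slightly smaller. The landing spot (437,510) lies inside the right compartment. I'll check the compartment centre and whether the jar tilts, using numbers.

Run:
```python
from h import *
s=manip.snapshot("scene"); st=manip.read_state();c=st["position"]
b=c-[0,0,.0573]; print("axis px",((proj(s,[b,b+[0,0,.057],b+[0,0,.092]])-[310,170]+.5)*5).round(0).tolist())
f=lambda x,y:(x/5+310-.5,y/5+170-.5)
for n,uv,z in(("back right top",(567,434),.047),("front right end top",(500,510),.047),("back left top",(158,281),.047),("front left end top",(98,322),.047),("div1 back",(292,338),.039),("div2 back",(420,394),.039),("div2 front",(365,443),.039),("div1 front",(228,388),.039),("front bottom L",(92,402),0),("front bottom R",(480,594),0)):
    print(n,plane(s,[f(*uv)],z)[0].round(4))
```

```text
axis px [[496.0, 248.0], [525.0, 119.0], [544.0, 35.0]]
back right top [ 0.4639 -0.3951  0.047 ]
front right end top [ 0.3994 -0.3873  0.047 ]
back left top [ 0.4702 -0.2087  0.047 ]
front left end top [ 0.4236 -0.2014  0.047 ]
div1 back [ 0.4745 -0.2732  0.039 ]
div2 back [ 0.4669 -0.3341  0.039 ]
div2 front [ 0.42   -0.3269  0.039 ]
div1 front [ 0.4223 -0.2652  0.039 ]
front bottom L [ 0.4275 -0.2011  0.    ]
front bottom R [ 0.4041 -0.387   0.    ]
```

drive_effector:
  steps:
    - [[-0.0015, 0.001, 0.03, 0, 0.03], [-0.0015, 0.001, 0.065, 0, 0.03], [-0.0015, 0.001, 0.095, 0, 0.03], [-0.0015, 0.001, 0.11, 0, 0.03], [-0.0015, 0.001, 0.12, 0, 0.03], [-0.0015, 0.001, 0.124, 0, 0.03], [-0.0015, 0.001, 0.126, 0, 0.03], [-0.0015, 0.001, 0.127, 0, 0.03]]

```text
clock: 17.75
position: [0.437, -0.3609, 0.0702]
tcp_rot: [0.707, 0.707, 0.0, 0.001]
wrist_force: [-0.4, -0.4, -0.8]
grip_width: 0.0378
grasp_force: 40.7
```

drive_effector:
  steps:
    - [[0, 0, 0.001, 0, 0.03], [0, 0, 0.002, 0, 0.03], [0, 0, 0.003, 0, 0.03], [0, 0, 0.003, 0, 0.03]]

```text
clock: 18.15
position: [0.4362, -0.3602, 0.0659]
tcp_rot: [0.707, 0.707, 0.0, 0.0]
wrist_force: [0.3, 0.2, -2.0]
grip_width: 0.0375
grasp_force: 40.7
```

drive_effector:
  steps:
    - [[0, 0, 0.001, 0, 0.03], [0, 0, 0.0015, 0, 0.03], [0, 0, 0.0015, 0, 0.03]]

```text
clock: 18.45
position: [0.4364, -0.3605, 0.0654]
tcp_rot: [0.707, 0.707, -0.0, 0.0]
wrist_force: [-2.6, 1.2, 5.5]
grip_width: 0.0376
grasp_force: 41.5
```

drive_effector:
  steps:
    - [[0, 0, 0, 0, 0.05], [0, 0, 0, 0, 0.06], [0, 0, 0, 0, 0.085], [0, 0, 0, 0, 0.085], [0, 0, 0, 0, 0.085], [0, 0, -0.02, 0, 0.085], [0, 0, -0.06, 0, 0.085], [0, 0, -0.1, 0, 0.085]]

```text
clock: 19.25
position: [0.4356, -0.3596, 0.1643]
tcp_rot: [0.707, 0.707, 0.0, -0.001]
wrist_force: [0.7, -0.6, -0.6]
grip_width: 0.0851
grasp_force: 0.0
```

drive_effector:
  steps:
    - [[0.03, 0.005, 0, 0, 0.085], [0.075, 0.01, 0, 0, 0.085], [0.12, 0.02, 0, 0, 0.085], [0.165, 0.03, 0, 0, 0.085], [0.21, 0.04, 0, 0, 0.085], [0.25, 0.04, 0, 0, 0.085], [0.266, 0.04, 0, 0, 0.085], [0.266, 0.04, 0, 0, 0.085]]

```text
clock: 20.05
position: [0.4758, -0.0922, 0.1642]
tcp_rot: [0.705, 0.709, 0.0, -0.0]
wrist_force: [0.1, 0.5, -0.2]
grip_width: 0.0852
grasp_force: 0.0
```

```bash
python3 go.py .477 -.0935 .0573
```

Run:
```python
from h import *
s=manip.snapshot("scene")
img=cv2.resize(s["frame"][170:290,270:430,::-1],None,fx=4.5,fy=4.5,interpolation=cv2.INTER_CUBIC); cv2.imwrite("pics/a7.png",img)
```

```text
shift [-0.0013  0.0012  0.1069] turn 0.005 w 0.08516580501671601 t 20.05
```

View pics/a7.png

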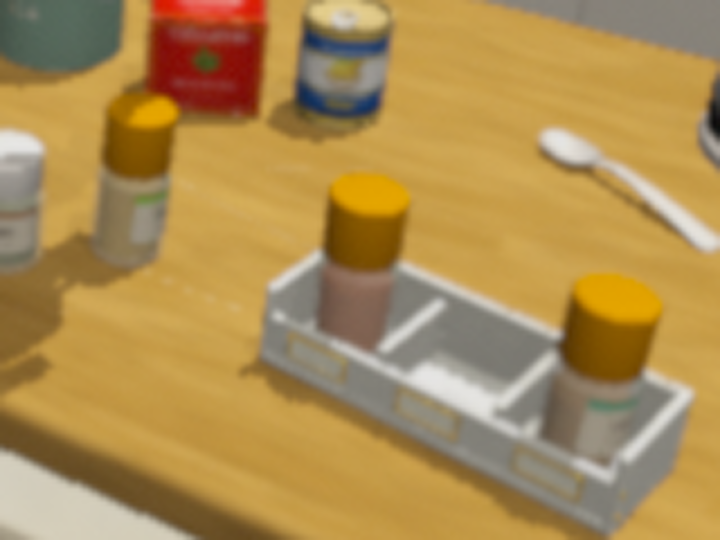

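The teal jar stands upright in the right compartment at (605,370), and the middle one at (460,385) is free. The green jar at (140,180) is next.

drive_effector:
  steps:
    - [[0, 0, 0.03, 0.004, 0.085], [-0.001, 0.001, 0.06, 0.004, 0.085], [-0.001, 0.001, 0.09, 0.004, 0.085], [-0.001, 0.001, 0.107, 0.004, 0.085], [-0.001, 0.001, 0.107, 0.004, 0.085], [-0.001, 0.001, 0.107, 0.004, 0.03], [-0.001, 0.001, 0.107, 0.004, 0.03], [-0.001, 0.001, 0.107, 0.004, 0.03]]
  grip_n: 40

```text
clock: 20.9
position: [0.4781, -0.0958, 0.059]
tcp_rot: [0.708, 0.706, 0.001, 0.001]
wrist_force: [-0.2, 0.2, -0.5]
grip_width: 0.0434
grasp_force: 0.0
```

drive_effector:
  steps:
    - [[0, 0, 0, 0, 0.03], [0, 0, 0, 0, 0.03], [0, 0, 0, 0, 0.03], [0, 0, 0, 0, 0.03]]

```text
clock: 21.3
position: [0.4777, -0.0955, 0.0591]
tcp_rot: [0.708, 0.706, 0.0, 0.001]
wrist_force: [-2.0, -0.2, 6.5]
grip_width: 0.0374
grasp_force: 40.0
```

drive_effector:
  steps:
    - [[0, 0, -0.015, 0, 0.03], [0, 0, -0.04, 0, 0.03], [0, 0, -0.075, 0, 0.03], [0, 0, -0.11, 0, 0.03], [0, -0.005, -0.135, 0, 0.03], [-0.02, -0.015, -0.14, 0, 0.03], [-0.055, -0.025, -0.14, 0, 0.03], [-0.095, -0.033, -0.14, 0, 0.03]]

```text
clock: 22.1
position: [0.4434, -0.1904, 0.1981]
tcp_rot: [0.707, 0.707, 0.0, 0.001]
wrist_force: [0.4, -0.1, -1.4]
grip_width: 0.0373
grasp_force: 40.7
```

drive_effector:
  steps:
    - [[-0.04, 0, 0, 0, 0.03], [-0.08, 0, 0, 0, 0.03], [-0.1, 0, 0, 0, 0.03], [-0.108, 0, 0, 0, 0.03], [-0.108, 0, 0, 0, 0.03], [-0.108, 0, 0, 0, 0.03]]

```text
clock: 22.7
position: [0.4433, -0.2971, 0.1971]
tcp_rot: [0.708, 0.706, 0.0, -0.0]
wrist_force: [0.5, 0.0, -1.1]
grip_width: 0.0373
grasp_force: 40.8
```

```bash
python3 go.py .445 -.2985 .0671
```

```text
shift [-0.0015  0.0017  0.13  ] turn -0.002 w 0.03731614250316577 t 22.7
```

drive_effector:
  steps:
    - [[-0.001, 0.001, 0.03, 0, 0.03], [-0.001, 0.001, 0.065, 0, 0.03], [-0.001, 0.001, 0.095, 0, 0.03], [-0.001, 0.001, 0.11, 0, 0.03], [-0.001, 0.001, 0.12, 0, 0.03], [-0.001, 0.001, 0.124, 0, 0.03], [-0.001, 0.001, 0.126, 0, 0.03], [-0.001, 0.001, 0.127, 0, 0.03]]

```text
clock: 23.5
position: [0.4452, -0.2997, 0.0716]
tcp_rot: [0.708, 0.706, 0.0, 0.001]
wrist_force: [-0.1, -0.2, -1.8]
grip_width: 0.0372
grasp_force: 40.7
```

drive_effector:
  steps:
    - [[0, 0, 0.001, 0, 0.03], [0, 0, 0.002, 0, 0.03], [0, 0, 0.003, 0, 0.03], [0, 0, 0.003, 0, 0.03]]

```text
clock: 23.9
position: [0.4443, -0.2991, 0.0673]
tcp_rot: [0.708, 0.706, -0.0, -0.0]
wrist_force: [-0.7, 0.2, -1.1]
grip_width: 0.0373
grasp_force: 40.7
```

drive_effector:
  steps:
    - [[0, 0, 0.0005, 0, 0.03], [0, 0, 0.001, 0, 0.03], [0, 0, 0.001, 0, 0.03]]

```text
clock: 24.2
position: [0.4445, -0.2993, 0.0672]
tcp_rot: [0.708, 0.706, -0.0, 0.0]
wrist_force: [-3.2, 1.2, 5.8]
grip_width: 0.0371
grasp_force: 42.1
```

drive_effector:
  steps:
    - [[0, 0, 0, 0, 0.05], [0, 0, 0, 0, 0.06], [0, 0, 0, 0, 0.085], [0, 0, 0, 0, 0.085], [0, 0, 0, 0, 0.085], [0, 0, -0.02, 0, 0.085], [0, 0, -0.06, 0, 0.085], [0, 0, -0.1, 0, 0.085]]

```text
clock: 25.0
position: [0.4437, -0.2985, 0.1664]
tcp_rot: [0.708, 0.706, -0.0, -0.001]
wrist_force: [0.7, -0.1, 0.6]
grip_width: 0.0852
grasp_force: 0.0
```

drive_effector:
  steps:
    - [[0, 0, -0.03, 0, 0.085], [0, -0.02, -0.04, 0, 0.085], [0, -0.05, -0.04, 0, 0.085], [0, -0.05, -0.04, 0, 0.085]]

```text
clock: 25.4
position: [0.3927, -0.299, 0.2067]
tcp_rot: [0.709, 0.705, -0.0, 0.0]
wrist_force: [-0.1, 1.2, -1.0]
grip_width: 0.085
grasp_force: 0.0
```

Run:
```python
from h import *
s=manip.snapshot("scene")
img=cv2.resize(s["frame"][130:290,150:430,::-1],None,fx=2.8,fy=2.8,interpolation=cv2.INTER_CUBIC); cv2.imwrite("pics/a8.png",img)
```

```text
(no output)
```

View pics/a8.png

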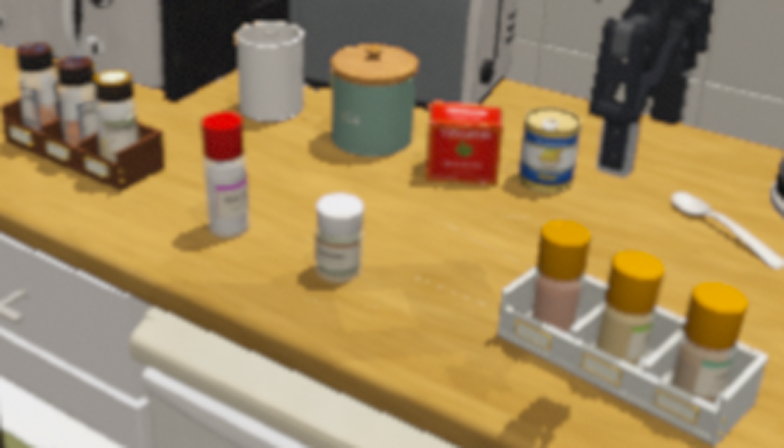

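The jars stand upright at (560,280), (630,310) and (710,345), and the shakers at (38,90), (77,105) and (117,120). The red-capped jar (225,175) and white-capped jar (340,240) are where they were, and the gripper is clear.

drive_effector:
  steps:
    - [[0, 0, 0, 0, 0.085], [0, 0, 0, 0, 0.085], [0, 0, 0, 0, 0.085]]

```text
clock: 25.75
position: [0.3948, -0.2988, 0.206]
tcp_rot: [0.708, 0.706, 0.0, -0.0]
wrist_force: [0.1, 0.8, 0.3]
grip_width: 0.0854
grasp_force: 0.0
```

```bash
python3 -c "
from plant import manip; print(manip.finish_job())"
```

```text
the job is handed in; nothing more can be done
None
```

All four loose items now stand upright in free compartments of their matching caddies, the other four jars were left where they stood, and I handed the job in at about 26 s; it returned no verdict.

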